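# Set out the float tackle for rigging on the bait board

## Task

Set the tackle out for rigging around the blue dish of sinkers, which stays where it stands on the white bait board: as the robot sees it, the red-topped float stands off the dish's left end and the yellow-topped float off its right end, both in line with the dish, and the pliers lie in front of it (robot side), centred on its long side and parallel to it, jaws to the left; leave a two-finger gap, about 30 mm, between the dish and each of the three. Lay the orange reel flat, crank up, in the middle of the tackle box lid. Leave the mug, the hook tin and the grey case alone.

Things in the scene. Friction and masses are not known exactly. Their poses are not given: they have to be found in the camera images.
- board: White polyethylene bait board lying on the deck, fixed, 180 (x) x 300 (y) x 12 mm thick; origin at the centre of its underside, z up, y along its length. Its top is 12 mm above the deck. It lies on the robot's left or right, its long front edge roughly towards the robot (turned up to 0.15 rad).
- tackle_box: Olive tackle box, shut, fixed, 120 (x) x 220 (y) x 85 mm high with a plain flat lid; two steel spring clips and a folded handle on its front (-x) side, standing out 9 mm. Origin at the centre of its underside; the middle of the lid is 85 mm straight above it. It stands on the side where the board is not, turned up to 0.15 rad.
- dish: Blue rectangular ceramic dish of dark sinkers standing on the board, loose, 60 (x) x 90 (y) x 28 mm high; origin at the centre of its underside, y along its long centre line and pointing to the robot's left, -x towards the robot (within 0.3 rad). Its underside is 12 mm above the deck. It stays where it is.
- float_red: Wooden barrel float with a red top half, 38 mm diameter, 55 mm high, about 35 g, standing upright on the deck (red up). Straight-sided and grippable between 6 and 44 mm of height. Origin at the centre of its underside, z up.
- float_yellow: Wooden barrel float with a yellow top half, otherwise the same as the red one: 38 mm diameter, 55 mm high, standing upright on the deck, origin at the centre of its underside, z up.
- pliers: Stainless pliers lying flat and shut, 144 mm long and 11 mm thick, about 130 g. x runs along the length, +x towards the jaw tips, handles towards -x; origin on the underside at mid-length (72 mm to either end). The flat-sided joint, 22 mm wide, is centred 20 mm from the origin towards the jaws and is 30 mm long: grip there across y. The handles measure 42 mm over all across y, the jaws 15 mm. z up. At the start the jaws point roughly away from the robot.
- reel: Orange fly reel lying flat on its side, crank up: two orange side plates of 58 mm diameter, 28 mm over both, with green line between; crank with knobs on top up to 47 mm high; dark metal foot standing out to 43 mm from the axis on the -x side, 52 mm wide. About 140 g. Origin on the spool axis at the underside, z up. Grip across the side plates along y (58 mm), clear of the foot. At the start the foot points roughly to the robot.
- mug: White mug, 80 mm diameter, 85 mm high, handle on its +y side; bystander. Origin at the centre of its underside.
- tin: Round aluminium hook tin with a blue top, 72 mm diameter, 24 mm high; bystander. Origin at the centre of its underside.
- dry_case: Grey waterproof case, 70 x 120 x 44 mm high, beyond the board; bystander. Origin at the centre of its underside.
There are look-alikes about, which are no part of the job. There is more than one size of the reel; the job needs the smallest.

How it is judged:
By the outcome, as a careful person would: the job done as asked, in the order asked, and still so for the second after the job is handed in, with the robot touching nothing.
It also fails if it takes over 112 s, if anything falls off the work surface, if the arm or the gripper's body presses on something with over 40 N, if the wrist force passes 120 N, or if a joint passes its speed limit or range.

## Robot

A 6-joint arm with a two-finger parallel gripper is mounted at the origin on the work surface. World frame = base frame: x ahead of the robot, y to its left, z up, the work surface at z = 0. Lengths are in m, angles in rad, forces in N, time in s.
With the tool pointing down it reaches from about 0.25 to 0.775 m from the base axis. Payload 4 kg.
Tool frame: the origin (TCP) lies midway between the tips of the shut fingers; the grasp point (between the pads) lies 19 mm behind it; z points along the fingers, y is the line along which they close (so a half turn about z gives the same grasp; the last joint's range is limited). The gripper opens to 94 mm and grips with 3 to 60 N. Pads are 16 mm wide; open, the fingers measure 119 mm over their backs; the gripper's body (75 mm by 177 mm) begins 78 mm behind the grasp point.
Start: joints at [1.157, 0.087, 1.371, -0, 1.684, -0.103], TCP at [0.168, 0.524, 0.206] pointing down, gripper open.
Joint ranges: [-3.1, 3.1], [-0.76, 2.03], [0.27, 2.55], [-1.08, 4.22], [0.17, 2.65], [-2.57, 2.57]. Speed limits (rad/s): [2.79, 2.79, 3.14, 3.14, 3.14, 3.14].

## Interface

Orientations are given as [roll, pitch, yaw] about the fixed x, y, z axes, in that order (R = Rz(yaw) Ry(pitch) Rx(roll)).
In Python, from bench import get_obs, snapshot, close_job gives the robot as it stands. The module is installed in compiled form; this text tells all that it offers.
- The arm moves only by the tool drive_tool, never from a script. Its argument "commands" is a list of rows, each a list of 6 numbers: the shift along the tool's x, y, z in units of 0.04 m (1.0 is 0.04 m), then the turn, a rotation vector about the tool's x, y, z in units of 0.1 rad (1.0 is 0.1 rad). In form: [[dx, dy, dz, wx, wy, wz], ...]. A call has 1 to 20 rows; each row shifts and turns the commanded pose from where the row before left it, along the tool's axes as they then stand; what a row does not reach is not made up. A row lasts 1/8 s, in which the tool goes at most 62.5 mm and 10.7 degrees, less where a joint would pass 70% of its speed; a pose out of reach is approached as far as the arm can. A call with a number of a shift or a turn outside -1 to 1 is refused whole. A call with a gripper value outside its range is refused whole. "gripper" is the closure, from 0 (fully open) to 1 (shut), set as the call begins (left out, the last holds). The fingers move at their own pace and stop on an object; the grip force is fixed at half the most. Time passes only in rows, so rows that do not move let the fingers close. It gives the time, the measured TCP pose, the force, the opening and the grip force at its end, in the units of the state.
- get_obs(): the state, without advancing time (a new reading comes with each control period).
- snapshot(name): name is "side" or "top" or "wrist"; returns a dict with "image" (420x560x3 uint8, blue, green, red), "range_z" (420x560 float32, m along the optical axis (not along the pixel's ray), 0 where there is no reading), "fx", "fy", "cx", "cy" (pixels), "rvec" (rotation vector, rad) and "tvec" (3), from world to camera coordinates, as OpenCV has them. Camera axes: x right, y down, z forward; pixel columns grow to the right and rows downward; lengths in m; the calibration is good to about 2 mm. A picture is of the moment at which its call begins.
- close_job(): hands the job in; it is judged then, once.
The state is a dict: "time": time; "joint_positions": joint angles; "qvel": joint speeds; "joint_torque": joint torques, N m; "tool_pos": TCP position; "ee_rot": TCP orientation; "wrist_force": force on the tool from outside, world axes, zero at the start; "wrist_torque": the same for the moment, N m; "width": finger opening in m; "finger_force": force on a finger pad.
Only numpy, scipy, OpenCV 4.12 (cv2) and the standard library are available. Lean on these libraries where they do the work, as an engineer would, in place of code of your own. Each camera call takes 0.05 s, during which the arm holds its last target. There are 200 camera calls.

## Working session

There is one attempt and no reset: what is moved stays moved. The work goes in short steps, Python scripts to look and compute and a tool call to move; the robot and the scene stay as the last step left them, time stands still between calls to the robot, and variables do not carry over. Pictures are saved under pics/ and viewed, at most 14 in all, crops included, and the job is handed in when it is done.

Besides the shell and the picture viewer there is one more tool, called after "Call:" by a JSON object that holds its "method" and its "body", one argument or row to a line. drive_tool: Moves the arm, as the interface text tells. Its arguments: {"type":"object","properties":{"commands":{"type":"array"},"gripper":{"type":"number"}},"required":["commands"]}

```bash
mkdir -p pics
cat > h.py <<'E'
import numpy as np, cv2
from bench import get_obs, snapshot
def cam(s):
    R,_=cv2.Rodrigues(np.array(s["rvec"],float)); return R,np.array(s["tvec"],float).ravel()
def pts(s):
    R,t=cam(s); Z=s["range_z"]; v,u=np.mgrid[:Z.shape[0],:Z.shape[1]]
    P=np.stack([(u-s["cx"])/s["fx"]*Z,(v-s["cy"])/s["fy"]*Z,Z],-1)
    W=(P-t)@R; W[Z<=0]=np.nan; return W
def ray(s,uv,h):
    R,t=cam(s); uv=np.atleast_2d(uv).astype(float)
    d=np.c_[(uv[:,0]-s["cx"])/s["fx"],(uv[:,1]-s["cy"])/s["fy"],np.ones(len(uv))]@R
    C=-R.T@t; return C+d*((h-C[2])/d[:,2])[:,None]
def save(s,n): cv2.imwrite("pics/"+n,s["image"])
E
python3 - <<'E'
from h import *
a=snapshot("top");b=snapshot("side");c=snapshot("wrist")
for s,n in ((a,"top"),(b,"side"),(c,"wrist")):
    np.savez(n+"0.npz",**s)
    R,t=cam(s);print(n,(-R.T@t).round(3),s["fx"])
cv2.imwrite("pics/top0.png",cv2.resize(a["image"],(800,600)))
save(b,"side0.png")
o=get_obs();print(o["tool_pos"],o["ee_rot"],o["time"])
E
```

```text
top [ 0.455 -0.013  1.124] 413.6500479035435
side [ 0.249 -0.927  0.869] 435.35364389225236
wrist [0.103 0.545 0.383] 338.7389267074958
[0.16802931 0.52325406 0.20456256] [-3.13987444e+00 -1.42270278e-04  2.83079983e+00] 0.15
```

View pics/top0.png

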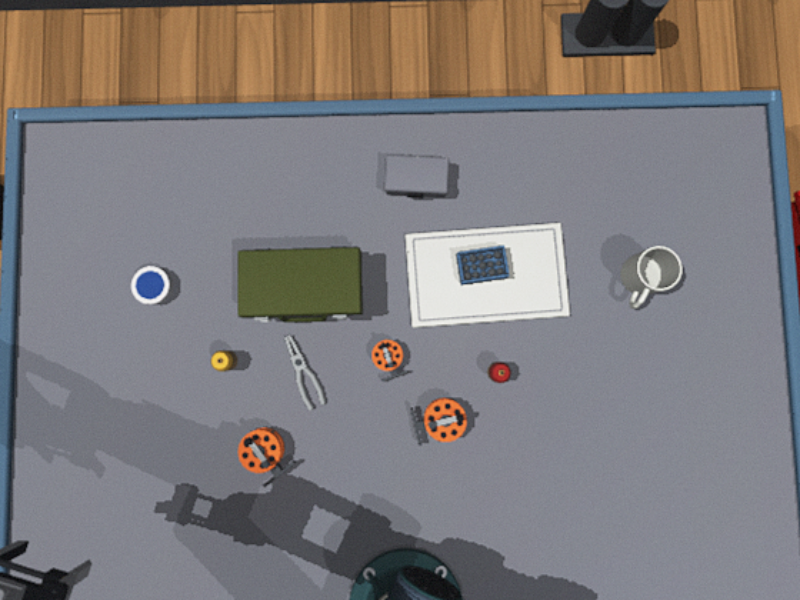

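View pics/side0.png

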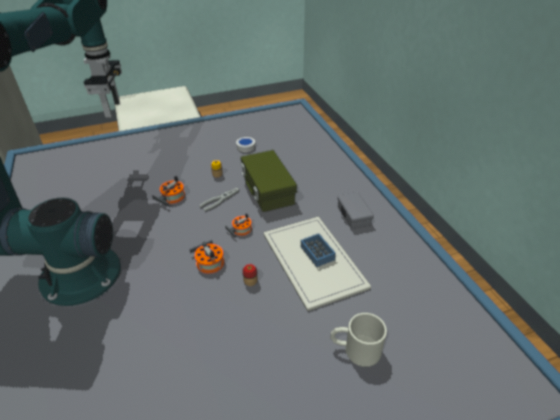

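Top view (800×600 scale): red float at (500,372), yellow at (222,360), pliers at (305,372) with jaws up-image, and dish at (483,264) on the board to the right. The box is at (300,283). The smallest reel is at (388,355), with larger ones at (262,450) and (445,420). The side view shows the same layout.

```bash
cat >> h.py <<'E'
def blobs(img,lo,hi,minA=40,roi=None):
    m=cv2.inRange(cv2.cvtColor(img,cv2.COLOR_BGR2HSV),np.array(lo),np.array(hi))
    if roi is not None: z=np.zeros_like(m); x0,y0,x1,y1=roi; z[y0:y1,x0:x1]=m[y0:y1,x0:x1]; m=z
    n,l,st,c=cv2.connectedComponentsWithStats(m)
    return [(st[i],c[i],l==i) for i in range(1,n) if st[i][4]>=minA]
COL=dict(red=((0,150,60),(5,255,255)),yellow=((20,150,90),(32,255,255)),orange=((6,170,120),(18,255,255)),blue=((100,70,40),(125,255,255)),olive=((28,90,30),(50,255,160)))
def rect(W):
    (c,sz,an)=cv2.minAreaRect(W[:,:2].astype(np.float32)); return np.round(c,4),np.round(sz,4),round(an,1)
E
python3 - <<'E'
from h import *
for n in("top","side"):
    s=dict(np.load(n+"0.npz")); W=pts(s)
    for k,(lo,hi) in COL.items():
        for st,c,m in blobs(s["image"],lo,hi,25):
            P=W[m]; P=P[~np.isnan(P).any(1)]
            if len(P)<10 or P[:,0].max()>0.95: continue
            z=np.percentile(P[:,2],[5,50,95]); T=P[P[:,2]>z[2]-.012]
            print(n,k,c.round(),st[4],"z",z.round(3),"med",np.median(P,0).round(3),"rect",*rect(T))
s=dict(np.load("top0.npz"));W=pts(s)
m=(W[...,2]>.006)&(W[...,2]<.03)&(abs(W[...,0]-.42)<.14)&(W[...,1]<.25)&(W[...,1]>.08)
n,l,st,c=cv2.connectedComponentsWithStats(m.astype(np.uint8))
for i in range(1,n):
    if st[i][4]>60: P=W[l==i]; print("pl?",c[i],st[i],np.median(P,0),rect(P))
# board
m=(s["image"].min(2)>200)
n,l,st,c=cv2.connectedComponentsWithStats(m.astype(np.uint8)); i=1+st[1:,4].argmax()
P=W[l==i];print("board",rect(P),np.median(P,0))
E
```

```text
top red [557. 153.] 131 z [-0.626 -0.599 -0.535] med [ 0.835 -1.177 -0.599] rect [ 0.8656 -1.1459] [0.0595 0.0101] 8.3
top red [558. 183.] 34 z [-0.659 -0.642 -0.63 ] med [ 0.71  -1.2   -0.642] rect [ 0.722  -1.1972] [0.0432 0.0095] 17.1
top red [349. 260.] 118 z [0.045 0.05  0.053] med [ 0.422 -0.179  0.05 ] rect [ 0.4208 -0.1802] [0.0335 0.0324] 75.0
top yellow [154. 252.] 130 z [0.043 0.05  0.054] med [0.455 0.323 0.05 ] rect [0.4552 0.3239] [0.0332 0.0311] 88.5
top orange [271. 248.] 213 z [0.022 0.027 0.031] med [0.458 0.023 0.027] rect [0.4583 0.0225] [0.0531 0.0527] 88.9
top orange [311. 293.] 452 z [0.033 0.036 0.04 ] med [ 0.343 -0.079  0.036] rect [ 0.3383 -0.0792] [0.0728 0.0748] 88.5
top orange [183. 315.] 481 z [0.007 0.036 0.04 ] med [0.292 0.253 0.036] rect [0.2906 0.2575] [0.0729 0.0755] 34.8
top blue [338. 185.] 469 z [0.013 0.026 0.041] med [ 0.624 -0.161  0.026] rect [ 0.6215 -0.1584] [0.058  0.0901] 7.1
top blue [105. 199.] 298 z [0.02  0.023 0.027] med [0.6   0.466 0.023] rect [0.5999 0.4654] [0.0535 0.0492] 87.1
top blue [288. 414.] 124 z [0.174 0.196 0.205] med
[... 1102 characters left out ...]
 72.1
side blue [  5. 231.] 222 z [0.141 0.191 0.211] med [-0.117  0.003  0.191] rect [-0.1037  0.0351] [0.0564 0.0157] 63.9
side blue [ 87. 234.] 398 z [0.144 0.187 0.205] med [ 0.067 -0.071  0.187] rect [ 0.0775 -0.0446] [0.0532 0.0283] 66.6
side blue [318. 251.] 418 z [0.016 0.03  0.04 ] med [ 0.62  -0.174  0.03 ] rect [ 0.6212 -0.1618] [0.059  0.0922] 7.9
side olive [269. 179.] 2024 z [0.024 0.082 0.086] med [0.585 0.124 0.082] rect [0.5905 0.1665] [0.1158 0.2197] 0.1
pl? [211.85752688 261.12365591] [199 234  29  53 372] [0.42733943 0.18496867 0.0094513 ] (array([0.4323, 0.1844]), array([0.1436, 0.04  ]), 22.2)
board (array([ 0.6061, -0.1692]), array([0.1524, 0.2662]), 2.8) [nan nan nan]
```

```bash
cat > go.py <<'E'
import sys
from h import *
from scipy.spatial.transform import Rotation as Ro
def go(x,y,z,psi):
    o=get_obs(); r=o["ee_rot"]; w=-((psi-r[2]+np.pi)%(2*np.pi)-np.pi)
    d=np.array([x,y,z])-o["tool_pos"]
    R=Ro.from_euler("xyz",[np.pi,0,psi]).as_matrix()
    print("turn wz",round(w/.1,2),"then shift units",(R.T@d/.04).round(2),"| pos",o["tool_pos"].round(4),"rot",r.round(4),"t",round(o["time"],2),"w",round(o["width"],4))
if __name__=="__main__": go(*map(float,sys.argv[1:5]))
E
python3 go.py .421 -.180 .15 1.70
```

```text
turn wz 11.31 then shift units [-18.25   4.01   1.36] | pos [0.168  0.5233 0.2046] rot [-3.1399e+00 -1.0000e-04  2.8308e+00] t 0.15 w 0.0939
```

Call:
{"method": "drive_tool", "body": {
  "commands": [
    [0,0,0,0,0,1],
    [0,0,0,0,0,1],
    [0,0,0,0,0,1],
    [0,0,0,0,0,1],
    [0,0,0,0,0,1],
    [0,0,0,0,0,1],
    [0,0,0,0,0,1],
    [0,0,0,0,0,1],
    [0,0,0,0,0,1],
    [0,0,0,0,0,1],
    [0,0,0,0,0,1],
    [0,0,0,0,0,0.3],
    [0,0,0,0,0,0]
  ],
  "gripper": 0
}}

```text
time: 1.78
tool_pos: [0.1682, 0.5236, 0.2052]
ee_rot: [-3.141, 0.0, 1.702]
wrist_force: [0.7, -0.2, -0.3]
width: 0.0941
finger_force: 0.0
```

```bash
python3 go.py .421 -.180 .15 1.70
```

```text
turn wz 0.02 then shift units [-18.26   4.     1.38] | pos [0.1682 0.5236 0.2052] rot [-3.1414e+00  4.0000e-04  1.7018e+00] t 1.77 w 0.0941
```

Call:
{"method": "drive_tool", "body": {
  "commands": [
    [-0.96,0.21,0.07,0,0,0],
    [-0.96,0.21,0.07,0,0,0],
    [-0.96,0.21,0.07,0,0,0],
    [-0.96,0.21,0.07,0,0,0],
    [-0.96,0.21,0.07,0,0,0],
    [-0.96,0.21,0.07,0,0,0],
    [-0.96,0.21,0.07,0,0,0],
    [-0.96,0.21,0.07,0,0,0],
    [-0.96,0.21,0.07,0,0,0],
    [-0.96,0.21,0.07,0,0,0],
    [-0.96,0.21,0.07,0,0,0],
    [-0.96,0.21,0.07,0,0,0],
    [-0.96,0.21,0.07,0,0,0],
    [-0.96,0.21,0.07,0,0,0],
    [-0.96,0.21,0.07,0,0,0],
    [-0.96,0.21,0.07,0,0,0],
    [-0.96,0.21,0.07,0,0,0],
    [-0.96,0.21,0.07,0,0,0],
    [-0.96,0.21,0.07,0,0,0],
    [0,0,0,0,0,0]
  ]
}}

```text
time: 4.28
tool_pos: [0.4211, -0.1809, 0.1516]
ee_rot: [-3.141, -0.001, 1.699]
wrist_force: [0.0, -0.0, 0.1]
width: 0.0941
finger_force: 0.0
```

```bash
cat > near.py <<'E'
import sys
from h import *
s=snapshot("wrist"); W=pts(s); k=sys.argv[1]
for st,c,m in blobs(s["image"],*COL[k],60):
    P=W[m]; P=P[~np.isnan(P).any(1)]
    if len(P)<20: continue
    z=np.percentile(P[:,2],[5,95]); T=P[P[:,2]>z[1]-.03]
    print(k,c.round(),st.tolist(),"z",z.round(3),"rect",*rect(T))
if len(sys.argv)>2: save(s,sys.argv[2])
E
python3 near.py red wr1.png; python3 go.py .421 -.180 .008 1.70
```

```text
red [286. 210.] [266, 189, 42, 44, 1300] z [0.043 0.052] rect [ 0.422  -0.1805] [0.0356 0.0361] 7.2
turn wz -0.0 then shift units [-0.01  0.    3.59] | pos [ 0.4208 -0.1796  0.1518] rot [-3.1406e+00 -1.3000e-03  1.6996e+00] t 4.33 w 0.0937
```

View pics/wr1.png

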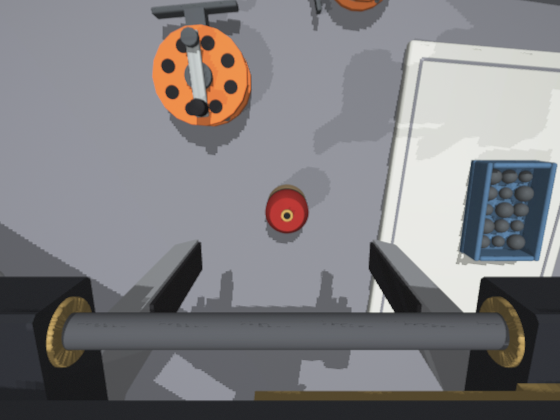

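The wrist view shows the red float at (286,210), centred between the fingers, with the dish at (505,210) clear to the side. Descend and grip.

Call:
{"method": "drive_tool", "body": {
  "commands": [
    [0,0,0.9,0,0,0],
    [0,0,0.9,0,0,0],
    [0,0,0.9,0,0,0],
    [0,0,0.6,0,0,0],
    [0,0,0.29,0,0,0],
    [0,0,0,0,0,0]
  ]
}}

```text
time: 5.08
tool_pos: [0.4207, -0.1783, 0.0085]
ee_rot: [-3.141, -0.001, 1.702]
wrist_force: [0.3, -0.0, 0.1]
width: 0.0941
finger_force: 0.0
```

Call:
{"method": "drive_tool", "body": {
  "commands": [
    [0,0,0,0,0,0],
    [0,0,0,0,0,0],
    [0,0,0,0,0,0],
    [0,0,0,0,0,0],
    [0,0,0,0,0,0],
    [0,0,0,0,0,0]
  ],
  "gripper": 1
}}

```text
time: 5.82
tool_pos: [0.421, -0.1791, 0.0086]
ee_rot: [3.142, -0.0, 1.701]
wrist_force: [-0.3, -0.2, 0.4]
width: 0.0376
finger_force: 17.7
```

```bash
python3 go.py .421 -.180 .108 1.70;python3 go.py .609 -.066 .108 1.70
python3 - <<'E'
from h import *
s=snapshot("wrist");W=pts(s)
for st,c,m in blobs(s["image"],*COL["blue"],300):
    P=W[m]; P=P[~np.isnan(P).any(1)]; print(c,st,rect(P[P[:,2]>.035]),np.percentile(P[:,2],95))
E
```

```text
turn wz 0.01 then shift units [-0.02 -0.   -2.48] | pos [ 0.421  -0.1791  0.0086] rot [ 3.1416e+00 -1.0000e-04  1.7008e+00] t 5.83 w 0.0376
turn wz 0.01 then shift units [ 2.2   5.02 -2.48] | pos [ 0.421  -0.1791  0.0086] rot [ 3.1416e+00 -1.0000e-04  1.7008e+00] t 5.83 w 0.0376
```

Call:
{"method": "drive_tool", "body": {
  "commands": [
    [0,0,-0.8,0,0,0],
    [0,0,-0.9,0,0,0],
    [0,0,-0.8,0,0,0],
    [0.37,0.84,0,0,0,0],
    [0.37,0.84,0,0,0,0],
    [0.37,0.84,0,0,0,0],
    [0.37,0.84,0,0,0,0],
    [0.37,0.83,0,0,0,0],
    [0.35,0.83,0,0,0,0],
    [0,0,0,0,0,0]
  ]
}}

```text
time: 7.12
tool_pos: [0.6098, -0.0645, 0.1077]
ee_rot: [-3.141, -0.001, 1.703]
wrist_force: [-0.5, -0.3, -0.9]
width: 0.0373
finger_force: 30.0
```

```bash
cat > dish.py <<'E'
from h import *
import sys
for n in sys.argv[1:]:
    s=snapshot(n);W=pts(s); save(s,n+"_d.png")
    for st,c,m in blobs(s["image"],*COL["blue"],200):
        P=W[m]; P=P[~np.isnan(P).any(1)]; P=P[(P[:,2]>.034)&(P[:,2]<.05)]
        if len(P)>50: print(n,c.round(),st.tolist(),rect(P),np.percentile(P[:,2],50))
E
python3 dish.py wrist; python3 go.py .609 -.066 .02 1.70
```

```text
wrist [284. 367.] [251, 350, 70, 31, 1635] (array([ 0.6259, -0.1873]), array([0.0587, 0.0309]), 7.9) 0.03873869248135688
turn wz 0.02 then shift units [-0.02  0.    2.2 ] | pos [ 0.6088 -0.0653  0.1078] rot [-3.1399e+00 -2.0000e-04  1.7022e+00] t 7.17 w 0.0376
```

View pics/wrist_d.png

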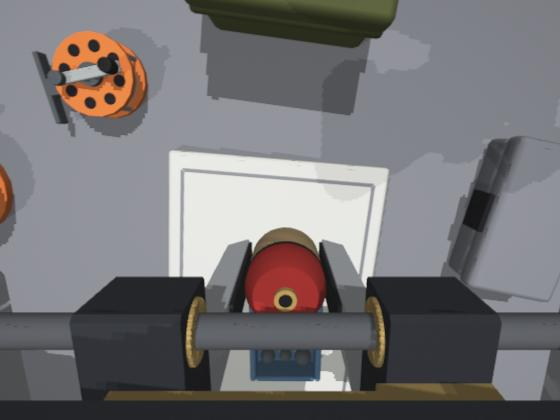

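The red float, at (286,280), is held above the board's near end. The dish's visible far end, at (284,367), is in line and consistent with the first pose. Lower and release.

Call:
{"method": "drive_tool", "body": {
  "commands": [
    [0,0,0.8,0,0,0],
    [0,0,0.8,0,0,0],
    [0,0,0.4,0,0,0],
    [0,0,0.16,0,0,0],
    [0,0,0,0,0,0]
  ]
}}

```text
time: 7.8
tool_pos: [0.6089, -0.0662, 0.0229]
ee_rot: [3.141, 0.0, 1.7]
wrist_force: [-0.9, 0.3, 0.4]
width: 0.0373
finger_force: 30.0
```

Call:
{"method": "drive_tool", "body": {
  "commands": [
    [0,0,0,0,0,0],
    [0,0,0,0,0,0],
    [0,0,0,0,0,0],
    [0,0,0,0,0,0],
    [0,0,-0.4,0,0,0],
    [0,0,-0.8,0,0,0],
    [0,0,-1,0,0,0],
    [0,0,-1,0,0,0],
    [0,0,-0.4,0,0,0],
    [0,0,0,0,0,0]
  ],
  "gripper": 0
}}

```text
time: 9.05
tool_pos: [0.6095, -0.0659, 0.1679]
ee_rot: [3.139, 0.001, 1.701]
wrist_force: [-0.8, -0.8, -0.3]
width: 0.094
finger_force: 0.0
```

```bash
python3 near.py red;  python3 go.py .455 .3225 .15 1.70
```

```text
red [284. 211.] [264, 191, 41, 42, 1236] z [0.055 0.064] rect [ 0.6087 -0.0673] [0.0355 0.0354] 10.8
turn wz 0.01 then shift units [10.12 -2.56  0.4 ] | pos [ 0.6085 -0.0658  0.1658] rot [-3.1412e+00 -2.0000e-04  1.7008e+00] t 9.1 w 0.0942
```

Call:
{"method": "drive_tool", "body": {
  "commands": [
    [0.92,-0.23,0,0,0,0],
    [0.92,-0.23,0,0,0,0],
    [0.92,-0.23,0,0,0,0],
    [0.92,-0.23,0,0,0,0],
    [0.92,-0.23,0,0,0,0],
    [0.92,-0.23,0,0,0,0],
    [0.92,-0.23,0,0,0,0],
    [0.92,-0.23,0,0,0,0],
    [0.92,-0.24,0.1,0,0,0],
    [0.92,-0.24,0.1,0,0,0],
    [0.92,-0.24,0.2,0,0,0],
    [0,0,0,0,0,0]
  ]
}}

```text
time: 10.6
tool_pos: [0.452, 0.3233, 0.1466]
ee_rot: [-3.135, 0.002, 1.705]
wrist_force: [-0.2, 0.5, -0.2]
width: 0.094
finger_force: 0.0
```

```bash
python3 near.py yellow;  python3 go.py .455 .323 .008 1.70
```

```text
yellow [290. 204.] [270, 187, 43, 44, 803] z [0.043 0.052] rect [0.4557 0.3269] [0.036  0.0369] 9.2
turn wz 0.03 then shift units [0.02 0.05 3.49] | pos [0.4531 0.3221 0.1474] rot [-3.1370e+00  2.5000e-03  1.7029e+00] t 10.65 w 0.0943
```

Call:
{"method": "drive_tool", "body": {
  "commands": [
    [0.05,0.06,0.9,0,0,0],
    [0,0,0.9,0,0,0],
    [0,0,0.9,0,0,0],
    [0,0,0.5,0,0,0],
    [0,0,0.28,0,0,0],
    [0,0,0,0,0,0]
  ]
}}

```text
time: 11.4
tool_pos: [0.4567, 0.3235, 0.0102]
ee_rot: [-3.14, 0.001, 1.7]
wrist_force: [-0.2, -0.0, 0.2]
width: 0.094
finger_force: 0.0
```

Call:
{"method": "drive_tool", "body": {
  "commands": [
    [0,0,0,0,0,0],
    [0,0,0,0,0,0],
    [0,0,0,0,0,0],
    [0,0,0,0,0,0],
    [0,0,0,0,0,0],
    [0,0,0,0,0,0],
    [0,0,-0.6,0,0,0],
    [0,0,-1,0,0,0],
    [0,0,-1,0,0,0],
    [0,0,-1,0,0,0],
    [0,0,-0.4,0,0,0],
    [0,0,0,0,0,0]
  ],
  "gripper": 1
}}

```text
time: 12.9
tool_pos: [0.4573, 0.3248, 0.1717]
ee_rot: [3.14, -0.001, 1.701]
wrist_force: [0.0, -0.3, -1.0]
width: 0.0375
finger_force: 30.0
```

```bash
python3 go.py .634 -.252 .167 1.70
```

```text
turn wz 0.01 then shift units [-14.87   2.52   0.12] | pos [0.4573 0.3248 0.1717] rot [ 3.1399e+00 -8.0000e-04  1.7008e+00] t 12.9 w 0.0375
```

Call:
{"method": "drive_tool", "body": {
  "commands": [
    [-0.93,0.16,0,0,0,0],
    [-0.93,0.16,0,0,0,0],
    [-0.93,0.16,0,0,0,0],
    [-0.93,0.16,0,0,0,0],
    [-0.93,0.16,0,0,0,0],
    [-0.93,0.16,0,0,0,0],
    [-0.93,0.16,0,0,0,0],
    [-0.93,0.16,0,0,0,0],
    [-0.93,0.16,0,0,0,0],
    [-0.93,0.16,0,0,0,0],
    [-0.93,0.16,0,0,0,0],
    [-0.93,0.16,0,0,0,0],
    [-0.93,0.15,0,0,0,0],
    [-0.93,0.15,0,0,0,0],
    [-0.93,0.15,0,0,0,0],
    [-0.92,0.15,0,0,0,0],
    [0,0,0,0,0,0]
  ]
}}

```text
time: 15.02
tool_pos: [0.6327, -0.2542, 0.1665]
ee_rot: [-3.136, -0.003, 1.697]
wrist_force: [0.2, -0.3, -0.5]
width: 0.0377
finger_force: 30.0
```

```bash
python3 dish.py wrist; python3 near.py red; python3 go.py .634 -.252 .0225 1.70
```

```text
wrist [289.  93.] [254, 41, 70, 109, 5030] (array([ 0.6225, -0.1576]), array([0.059 , 0.0886]), 7.2) 0.03904620459203074
red [286.   1.] [275, 0, 24, 4, 76] z [0.047 0.055] rect [ 0.6117 -0.0864] [0.0181 0.003 ] 4.8
turn wz 0.0 then shift units [-0.01  0.03  3.64] | pos [ 0.6329 -0.2516  0.1681] rot [-3.1378 -0.0033  1.7003] t 15.12 w 0.0379
```

View pics/wrist_d.png

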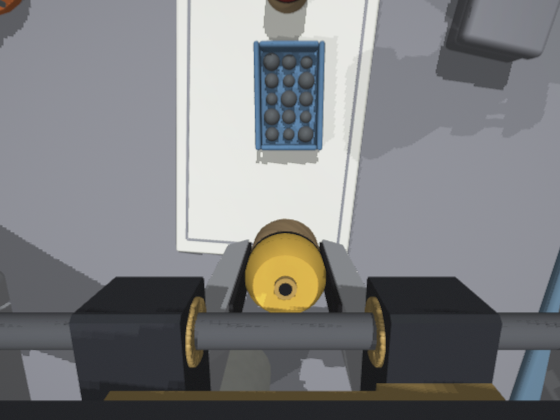

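Dish at (289,93), yellow float held at (286,275) in line with it. Lower.

Call:
{"method": "drive_tool", "body": {
  "commands": [
    [0.03,0.04,0.9,0,0,0],
    [0,0,0.9,0,0,0],
    [0,0,0.9,0,0,0],
    [0,0,0.6,0,0,0],
    [0,0,0.3,0,0,0],
    [0,0,0,0,0,0]
  ]
}}

```text
time: 15.88
tool_pos: [0.6347, -0.2495, 0.0261]
ee_rot: [-3.14, -0.001, 1.702]
wrist_force: [0.7, -0.4, 0.3]
width: 0.0372
finger_force: 30.0
```

Call:
{"method": "drive_tool", "body": {
  "commands": [
    [0,0,0,0,0,0],
    [0,0,0,0,0,0],
    [0,0,0,0,0,0],
    [0,0,0,0,0,0],
    [0,0,-0.4,0,0,0],
    [0,0,-0.8,0,0,0],
    [0,0,-1,0,0,0],
    [0,0,-1,0,0,0],
    [0,0,-0.4,0,0,0],
    [0,0,0,0,0,0]
  ],
  "gripper": 0
}}

```text
time: 17.12
tool_pos: [0.636, -0.251, 0.1729]
ee_rot: [3.139, 0.002, 1.701]
wrist_force: [0.1, -0.1, 0.6]
width: 0.0942
finger_force: 0.0
```

```bash
python3 near.py yellow;  python3 go.py .46 .185 .18 1.70
```

```text
yellow [284. 204.] [264, 184, 41, 42, 1229] z [0.056 0.064] rect [ 0.6347 -0.2472] [0.036  0.0351] 27.3
turn wz 0.01 then shift units [11.36 -2.94 -0.24] | pos [ 0.6352 -0.2507  0.1706] rot [-3.1413e+00 -3.0000e-04  1.7008e+00] t 17.18 w 0.0941
```

```bash
python3 go.py .451 .192 .17 1.70
```

```text
turn wz 0.01 then shift units [ 1.157e+01 -3.140e+00  1.000e-02] | pos [ 0.6352 -0.2507  0.1706] rot [-3.1413e+00 -3.0000e-04  1.7008e+00] t 17.18 w 0.0941
```

Call:
{"method": "drive_tool", "body": {
  "commands": [
    [0.95,-0.25,0,0,0,0],
    [0.95,-0.25,0,0,0,0],
    [0.95,-0.25,0,0,0,0],
    [0.95,-0.25,0,0,0,0],
    [0.95,-0.25,0,0,0,0],
    [0.95,-0.25,0,0,0,0],
    [0.95,-0.25,0,0,0,0],
    [0.95,-0.25,0,0,0,0],
    [0.95,-0.25,0,0,0,0],
    [0.95,-0.25,0,0,0,0],
    [0.95,-0.25,0,0,0,0],
    [0.95,-0.25,0,0,0,0],
    [0,0,0,0,0,0]
  ]
}}

```text
time: 18.8
tool_pos: [0.4551, 0.1873, 0.1686]
ee_rot: [-3.137, 0.0, 1.705]
wrist_force: [-0.1, -0.7, 0.3]
width: 0.0938
finger_force: 0.0
```

Call:
{"method": "drive_tool", "body": {
  "commands": [
    [0,0,0,0,0,1],
    [0,0,0,0,0,1],
    [0,0,0,0,0,1],
    [0,0,0,0,0,1],
    [0,0,0,0,0,1],
    [0,0,0,0,0,1],
    [0,0,0,0,0,1],
    [0,0,0,0,0,1],
    [0,0,0,0,0,1],
    [0,0,0,0,0,1],
    [0,0,0,0,0,1],
    [0,0,0,0,0,1],
    [0,0,0,0,0,1],
    [0,0,0,0,0,0.1],
    [0,0,0,0,0,0]
  ]
}}

```text
time: 20.68
tool_pos: [0.4571, 0.1852, 0.1702]
ee_rot: [3.142, 0.002, 0.391]
wrist_force: [0.3, -0.6, 0.3]
width: 0.0939
finger_force: 0.0
```

```bash
python3 go.py .451 .192 .17 .387
python3 - <<'E'
from h import *
s=snapshot("wrist");W=pts(s);save(s,"wpl.png")
m=(W[...,2]>.005)&(W[...,2]<.025)
m&=abs(W[...,0]-.44)<.13; m&=abs(W[...,1]-.19)<.12
n,l,st,c=cv2.connectedComponentsWithStats(m.astype(np.uint8))
for i in range(1,n):
    if st[i][4]>300: P=W[l==i]; print(c[i].round(),st[i],np.percentile(P[:,2],[5,50,95]).round(4),rect(P))
t=snapshot("top");save(t,"top1.png");W=pts(t)
for k in("red","yellow","blue"):
  for st,c,m in blobs(t["image"],*COL[k],60):
    P=W[m];P=P[~np.isnan(P).any(1)];P=P[P[:,2]>.03]
    if len(P)>40 and 0.5<P[0,0]<.8: print(k,rect(P),P[:,2].max())
E
```

```text
turn wz 0.04 then shift units [-0.08 -0.22  0.  ] | pos [0.4571 0.1852 0.1702] rot [3.1416e+00 1.7000e-03 3.9120e-01] t 20.68 w 0.0939
[277. 222.] [ 259  150   38  135 2457] [0.007  0.0099 0.0115] (array([0.4323, 0.1846]), array([0.1445, 0.04  ]), 22.7)
red (array([ 0.6071, -0.0686]), array([0.0332, 0.0333]), 34.7) 0.06762680822250225
yellow (array([ 0.6328, -0.2474]), array([0.0318, 0.0345]), 1.5) 0.06977308199668208
blue (array([ 0.6214, -0.1579]), array([0.0581, 0.0897]), 7.2) 0.0435258662831679
```

View pics/wpl.png

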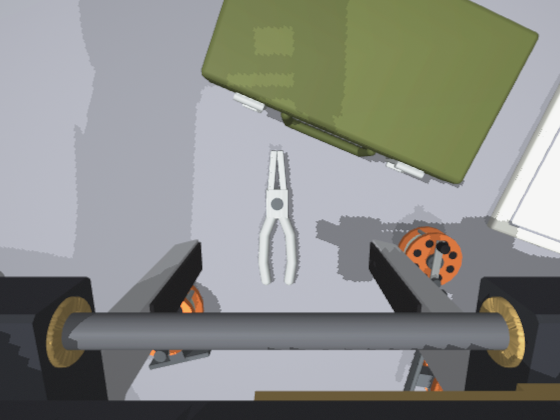

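Wrist view: pliers joint at (277,204), jaws pointing up, and small reel at (430,258) clear of the right finger. Descend on the joint.

Call:
{"method": "drive_tool", "body": {
  "commands": [
    [-0.08,-0.22,0.6,0,0,0],
    [0,0,0.9,0,0,0],
    [0,0,0.9,0,0,0],
    [0,0,0.9,0,0,0],
    [0,0,0.6,0,0,0],
    [0,0,0.24,0,0,0],
    [0,0,0,0,0,0],
    [0,0,0,0,0,0]
  ]
}}

```text
time: 21.78
tool_pos: [0.452, 0.1931, 0.0068]
ee_rot: [3.141, -0.003, 0.391]
wrist_force: [0.6, -0.4, 0.1]
width: 0.0937
finger_force: 0.0
```

```bash
python3 go.py .451 .192 .003 .393
```

```text
turn wz -0.02 then shift units [-0.04  0.02  0.1 ] | pos [0.452  0.1931 0.0068] rot [ 3.1414e+00 -2.6000e-03  3.9100e-01] t 21.77 w 0.0937
```

Call:
{"method": "drive_tool", "body": {
  "commands": [
    [0,0,0.1,0,0,0],
    [0,0,0,0,0,0]
  ]
}}

```text
time: 22.02
tool_pos: [0.4511, 0.1928, 0.0017]
ee_rot: [3.142, -0.001, 0.391]
wrist_force: [-0.4, 0.1, -0.8]
width: 0.0944
finger_force: 0.0
```

Call:
{"method": "drive_tool", "body": {
  "commands": [
    [0,0,0,0,0,0],
    [0,0,0,0,0,0],
    [0,0,0,0,0,0],
    [0,0,0,0,0,0],
    [0,0,0,0,0,0],
    [0,0,0,0,0,0],
    [0,0,0,0,0,0]
  ],
  "gripper": 1
}}

```text
time: 22.9
tool_pos: [0.4509, 0.1928, 0.0015]
ee_rot: [-3.142, -0.0, 0.391]
wrist_force: [0.2, 0.6, 0.3]
width: 0.0275
finger_force: 0.0
```

Call:
{"method": "drive_tool", "body": {
  "commands": [
    [0,0,-0.5,0,0,0],
    [0,0,-0.8,0,0,0],
    [0,0,-1,0,0,0],
    [0,0,-0.7,0,0,0],
    [0,0,0,0,0,0]
  ]
}}

```text
time: 23.52
tool_pos: [0.4526, 0.1933, 0.1239]
ee_rot: [3.141, -0.006, 0.391]
wrist_force: [-0.2, 0.3, -1.6]
width: 0.02
finger_force: 30.0
```

```bash
python3 go.py .538 -.150 .124 1.70;python3 go.py .538 -.150 .124 .391
```

```text
turn wz -13.09 then shift units [-8.79  1.01 -0.  ] | pos [0.4526 0.1933 0.1239] rot [ 3.1411 -0.0058  0.3908] t 23.52 w 0.02
turn wz -0.0 then shift units [-1.3   8.75 -0.  ] | pos [0.4526 0.1933 0.1239] rot [ 3.1411 -0.0058  0.3908] t 23.52 w 0.02
```

```bash
cat > held.py <<'E'
from h import *
import sys
s=snapshot("wrist");save(s,sys.argv[1])
t=snapshot("side");c=get_obs()["tool_pos"];R,tt=cam(t)
p=R@c+tt;u=int(t["fx"]*p[0]/p[2]+t["cx"]);v=int(t["fy"]*p[1]/p[2]+t["cy"])
cr=t["image"][max(v-60,0):v+60,max(u-70,0):u+70]
a=cv2.resize(cr,(560,480));b=cv2.resize(s["image"],(560,420))
cv2.imwrite("pics/"+sys.argv[1],np.hstack([cv2.resize(a,(400,420)),cv2.resize(b,(400,420))]))
E
python3 held.py held1.png
```

```text
(no output)
```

View pics/held1.png

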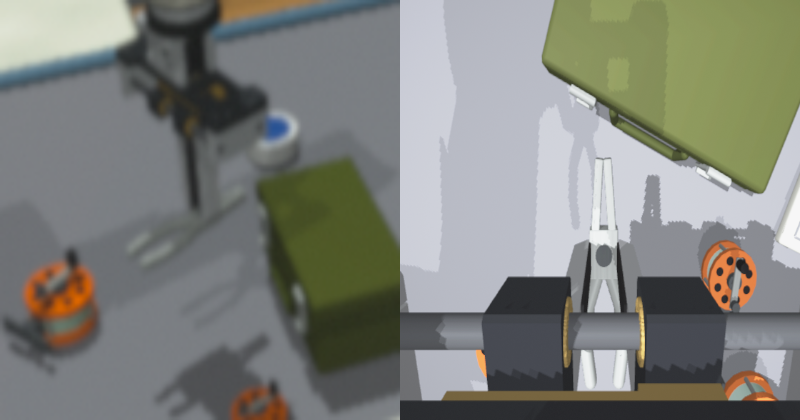

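Side crop (left) and wrist view (right): pliers held at the joint (605,255 in the montage), jaws pointing outward and looking level. Check how they sit in the grip.

```bash
cat > pl.py <<'E'
from h import *
from scipy.spatial.transform import Rotation as Ro
s=snapshot("wrist");W=pts(s);o=get_obs()
R=Ro.from_euler("xyz",o["ee_rot"]).as_matrix();L=(W-o["tool_pos"])@R
m=(abs(L[...,2])<.05)&(abs(L[...,1])<.03)&(L[...,0]>-.02)&(L[...,0]<.09)&(W[...,2]>.05)
P=L[m&(s["image"].min(2)>90)];print(len(P))
for a in np.arange(.0,.07,.01):
    q=P[(P[:,0]>=a)&(P[:,0]<a+.01)]
    if len(q)>5:print(round(a,2),len(q),"y",np.percentile(q[:,1],[2,50,98]).round(4),"z",np.percentile(q[:,2],[5,50]).round(4))
print("xmax",np.percentile(P[:,0],99.5))
E
python3 pl.py
```

```text
5833
0.0 1613 y [-0.0215  0.0001  0.0212] z [-0.0473 -0.0153]
0.01 1308 y [-0.0213  0.      0.0205] z [-0.0463 -0.0028]
0.02 406 y [-0.0087 -0.0027  0.0082] z [-0.0024 -0.0013]
0.03 428 y [-0.008  -0.0008  0.007 ] z [-0.0025 -0.0015]
0.04 445 y [-0.0073 -0.001   0.0059] z [-0.0027 -0.0017]
0.05 227 y [-0.0068 -0.0005  0.0053] z [-0.0029 -0.0016]
xmax 0.08980533466569839
```

Pliers slipped about 8 mm down, because the lift started before the fingers had closed. Set them back down and regrip deeper.

Call:
{"method": "drive_tool", "body": {
  "commands": [
    [0,0,0.6,0,0,0],
    [0,0,0.9,0,0,0],
    [0,0,0.8,0,0,0],
    [0,0,0.4,0,0,0],
    [0,0,0.12,0,0,0],
    [0,0,0,0,0,0],
    [0,0,0,0,0,0]
  ]
}}

```text
time: 24.55
tool_pos: [0.4519, 0.1931, 0.0099]
ee_rot: [3.141, -0.002, 0.391]
wrist_force: [-0.1, 0.1, -1.0]
width: 0.0214
finger_force: 29.5
```

Call:
{"method": "drive_tool", "body": {
  "commands": [
    [0,0,0,0,0,0],
    [0,0,0,0,0,0],
    [0,0,0,0,0,0],
    [0,0,0.15,0,0,0],
    [0,0,0.08,0,0,0],
    [0,0,0,0,0,0],
    [0,0,0,0,0,0]
  ],
  "gripper": 0.6
}}

```text
time: 25.42
tool_pos: [0.4507, 0.1928, 0.0002]
ee_rot: [-3.142, 0.001, 0.391]
wrist_force: [-2.6, -0.8, 7.6]
width: 0.0376
finger_force: 3.3
```

Call:
{"method": "drive_tool", "body": {
  "commands": [
    [0,0,0,0,0,0],
    [0,0,0,0,0,0],
    [0,0,0,0,0,0],
    [0,0,0,0,0,0],
    [0,0,0,0,0,0],
    [0,0,0,0,0,0],
    [0,0,0,0,0,0],
    [0,0,0,0,0,0]
  ],
  "gripper": 1
}}

```text
time: 26.42
tool_pos: [0.4517, 0.1931, 0.0003]
ee_rot: [3.142, -0.002, 0.391]
wrist_force: [-0.6, 0.1, 5.4]
width: 0.0218
finger_force: 31.1
```

Gripped (21.8 mm, 31 N). Lift, turn and carry.

Call:
{"method": "drive_tool", "body": {
  "commands": [
    [0,0,-0.4,0,0,0],
    [0,0,-0.8,0,0,0],
    [0,0,-1,0,0,0],
    [0,0,-0.9,0,0,0],
    [0,0,0,0,0,0]
  ]
}}

```text
time: 27.05
tool_pos: [0.453, 0.1934, 0.1271]
ee_rot: [3.141, -0.007, 0.391]
wrist_force: [-0.2, -0.5, -1.1]
width: 0.0216
finger_force: 29.7
```

```bash
python3 pl.py; python3 go.py .5385 -.149 .124 .391
```

```text
6363
0.0 775 y [-0.011   0.0001  0.0121] z [-0.0144 -0.0131]
0.01 2249 y [-0.0223  0.0001  0.022 ] z [-0.0476 -0.0206]
0.02 453 y [-0.0082  0.0027  0.0089] z [-0.0133 -0.0122]
0.03 461 y [-0.007   0.0021  0.0083] z [-0.0132 -0.0123]
0.04 495 y [-0.0059  0.0006  0.0077] z [-0.0134 -0.0124]
0.05 272 y [-0.0049  0.0006  0.0071] z [-0.0135 -0.0122]
xmax 0.089415659238997
turn wz -0.0 then shift units [-1.25  8.73  0.01] | pos [0.4515 0.193  0.1245] rot [ 3.1414e+00 -2.6000e-03  3.9080e-01] t 27.1 w 0.0219
```

Call:
{"method": "drive_tool", "body": {
  "commands": [
    [0,0,0,0,0,-1],
    [0,0,0,0,0,-1],
    [0,0,0,0,0,-1],
    [0,0,0,0,0,-1],
    [0,0,0,0,0,-1],
    [0,0,0,0,0,-1],
    [0,0,0,0,0,-1],
    [0,0,0,0,0,-1],
    [0,0,0,0,0,-1],
    [0,0,0,0,0,-1],
    [0,0,0,0,0,-1],
    [0,0,0,0,0,-1],
    [0,0,0,0,0,-1],
    [0,0,0,0,0,-0.07],
    [0,0,0,0,0,0]
  ]
}}

```text
time: 28.98
tool_pos: [0.4501, 0.1926, 0.1221]
ee_rot: [-3.139, 0.0, 1.696]
wrist_force: [0.4, 0.4, -0.6]
width: 0.0216
finger_force: 29.7
```

```bash
python3 go.py .5396 -.152 .124 1.698
```

```text
turn wz -0.02 then shift units [-8.83  1.13 -0.05] | pos [0.4501 0.1926 0.1221] rot [-3.1390e+00  3.0000e-04  1.6964e+00] t 28.98 w 0.0216
```

Call:
{"method": "drive_tool", "body": {
  "commands": [
    [-0.88,0.11,0,0,0,0],
    [-0.88,0.11,0,0,0,0],
    [-0.88,0.11,0,0,0,0],
    [-0.88,0.11,0,0,0,0],
    [-0.88,0.11,0,0,0,0],
    [-0.88,0.11,0,0,0,0],
    [-0.88,0.11,0,0,0,0],
    [-0.88,0.12,0,0,0,0],
    [-0.88,0.12,0,0,0,0],
    [-0.88,0.12,0,0,0,0],
    [0,0,0,0,0,0],
    [0,0,0,0,0,0]
  ]
}}

```text
time: 30.48
tool_pos: [0.5399, -0.1501, 0.1229]
ee_rot: [-3.141, -0.001, 1.697]
wrist_force: [0.3, -0.3, -0.3]
width: 0.022
finger_force: 29.7
```

```bash
python3 go.py .5396 -.152 .0145 1.698; python3 pl.py
```

```text
turn wz -0.01 then shift units [-0.05 -0.01  2.71] | pos [ 0.5399 -0.1501  0.1229] rot [-3.1406e+00 -1.3000e-03  1.6971e+00] t 30.48 w 0.022
5797
0.0 1993 y [-0.0223  0.0028  0.0221] z [-0.0474 -0.0214]
0.01 912 y [-0.0211 -0.0004  0.0198] z [-0.0434 -0.01  ]
0.02 449 y [-0.008   0.0028  0.009 ] z [-0.0105 -0.0095]
0.03 471 y [-0.0065 -0.0003  0.0083] z [-0.0104 -0.0095]
0.04 483 y [-0.0055  0.0007  0.0077] z [-0.0106 -0.0095]
0.05 219 y [-0.0048  0.0012  0.0071] z [-0.0104 -0.0094]
xmax 0.053522453151674
```

Call:
{"method": "drive_tool", "body": {
  "commands": [
    [-0.05,0,0.7,0,0,0],
    [0,0,0.9,0,0,0],
    [0,0,0.6,0,0,0],
    [0,0,0.3,0,0,0],
    [0,0,0.16,0,0,0],
    [0,0,0,0,0,0],
    [0,0,0,0,0,0]
  ]
}}

```text
time: 31.4
tool_pos: [0.5414, -0.1529, 0.0183]
ee_rot: [3.14, 0.001, 1.698]
wrist_force: [-0.0, -0.3, -1.5]
width: 0.0217
finger_force: 29.7
```

```bash
python3 go.py .5396 -.152 .0145 1.698
```

```text
turn wz -0.0 then shift units [ 0.03 -0.04  0.09] | pos [ 0.5414 -0.1529  0.0183] rot [3.1396e+00 1.0000e-03 1.6979e+00] t 31.4 w 0.0217
```

Call:
{"method": "drive_tool", "body": {
  "commands": [
    [0,-0.03,0.09,0,0,0],
    [0,0,0,0,0,0]
  ]
}}

```text
time: 31.65
tool_pos: [0.5393, -0.1528, 0.0135]
ee_rot: [-3.142, -0.0, 1.698]
wrist_force: [-0.8, 0.1, -1.5]
width: 0.0216
finger_force: 29.7
```

Call:
{"method": "drive_tool", "body": {
  "commands": [
    [0,0,0,0,0,0],
    [0,0,0,0,0,0],
    [0,0,0,0,0,0],
    [0,0,0,0,0,0],
    [0,0,-0.4,0,0,0],
    [0,0,-0.8,0,0,0],
    [0,0,-1,0,0,0],
    [0,0,-1,0,0,0],
    [0,0,-0.6,0,0,0],
    [0,0,0,0,0,0]
  ],
  "gripper": 0.5
}}

```text
time: 32.9
tool_pos: [0.5411, -0.1534, 0.1694]
ee_rot: [3.135, 0.003, 1.698]
wrist_force: [0.1, -0.0, -0.9]
width: 0.0473
finger_force: 0.0
```

```bash
cat > chk.py <<'E'
from h import *
t=snapshot("wrist");W=pts(t);save(t,"chk.png")
m=(W[...,2]>.017)&(W[...,2]<.03)&(abs(W[...,0]-.54)<.045)&(abs(W[...,1]+.17)<.1)
P=W[m];print("pliers",rect(P),np.median(P[:,2]))
for k in("blue",):
  for st,c,m in blobs(t["image"],*COL[k],60):
    P=W[m];P=P[~np.isnan(P).any(1)];P=P[P[:,2]>.034]
    if len(P)>40 and 0.5<P[0,0]<.8: print(k,rect(P))
E
python3 chk.py; python3 go.py .459 .0215 .18 1.698
```

```text
pliers (array([ 0.5391, -0.1709]), array([0.0406, 0.1439]), 7.5) 0.02191247460895985
blue (array([ 0.6109, -0.159 ]), array([0.0803, 0.0895]), 7.3)
turn wz -0.0 then shift units [ 4.58 -1.45 -0.32] | pos [ 0.54  -0.153  0.167] rot [3.1389e+00 1.4000e-03 1.6978e+00] t 32.95 w 0.047
```

View pics/chk.png

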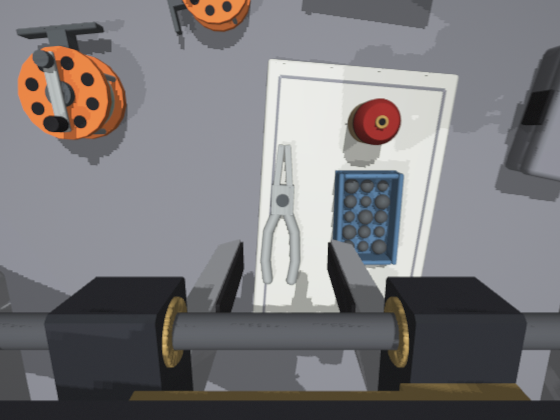

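Pliers (282,200) lie on the board beside the dish, jaws left, parallel and centred, with a gap of about 32 mm. The red float (377,122) is fine. Next, the reel.

Call:
{"method": "drive_tool", "body": {
  "commands": [
    [0.9,-0.29,-0.06,0,0,0],
    [0.9,-0.29,-0.06,0,0,0],
    [0.9,-0.29,-0.06,0,0,0],
    [0.9,-0.29,-0.06,0,0,0],
    [0.98,-0.29,-0.06,0,0,0],
    [0,0,0,0,0,0]
  ],
  "gripper": 0
}}

```text
time: 33.7
tool_pos: [0.4571, 0.0235, 0.1762]
ee_rot: [-3.139, -0.001, 1.701]
wrist_force: [-0.5, -0.3, -0.1]
width: 0.0937
finger_force: 0.0
```

```bash
python3 near.py orange wre.png
python3 - <<'E'
from h import *
s=snapshot("wrist");W=pts(s)
c=np.array([.459,.0215]);D=W[...,:2]-c;r=np.hypot(D[...,0],D[...,1])
g=s["image"].max(2)<75
m=g&(r>.034)&(r<.06)&(W[...,2]>.004)
n,l,st,cc=cv2.connectedComponentsWithStats(m.astype(np.uint8))
for i in range(1,n):
    if st[i][4]>25:
        d=W[l==i][:,:2].mean(0)-c;print(cc[i].round(),st[i],d,"yaw of foot dir",np.degrees(np.arctan2(d[1],d[0])),W[l==i][:,2].max(),rect(W[l==i]))
E
```

```text
orange [291. 174.] [275, 172, 34, 11, 65] z [0.006 0.028] rect [0.4598 0.05  ] [0.0067 0.0327] 88.6
orange [306. 203.] [288, 188, 28, 26, 99] z [0.027 0.029] rect [0.4755 0.0236] [0.0318 0.0154] 60.1
orange [155. 255.] [137, 251, 29, 12, 109] z [0.035 0.038] rect [ 0.3309 -0.0473] [0.0272 0.0115] 15.1
orange [194. 287.] [177, 272, 25, 40, 143] z [0.007 0.208] rect [0.4114 0.0102] [0.0012 0.0003] 72.9
[178. 284.] [ 147  243   55   71 1618] [-0.04789183 -0.00135019] yaw of foot dir -178.38512261947608 0.2872658324579911 (array([0.4163, 0.0304]), array([0.0425, 0.0096]), 65.5)
[394. 285.] [ 369  243   94   71 1648] [0.04388115 0.01078754] yaw of foot dir 13.811450428625294 0.28767831798304894 (array([0.4968, 0.0416]), array([0.0129, 0.043 ]), 39.4)
[515. 348.] [ 464  278   96  113 5154] [0.04455759 0.02964453] yaw of foot dir 33.63614802666485 0.29857065937012944 (array([0.5047, 0.0463]), array([0.0142, 0.0334]), 26.5)
[ 85. 297.] [ 68 282  27  36 319] [-0.05287806  0.02415051] yaw of foot dir 155.45283641132775 0.2882662662316363 (array([0.4067, 0.0445]), array([0.0076, 0.0067]), 55.5)
[ 63. 386.] [   0  301  157  119 7746] [-0.04743519  0.01486742] yaw of foot dir 162.59765075546247 0.3116869678845936 (array([0.4117, 0.0364]), array([0.0382, 0.025 ]), 52.1)
[497. 409.] [ 431  400  129   20 2464] [0.0304814  0.02865551] yaw of foot dir 43.23151997504421 0.3114386484121016 (array([0.4901, 0.0503]), array([0.0233, 0.0034]), 7.7)
```

View pics/wre.png

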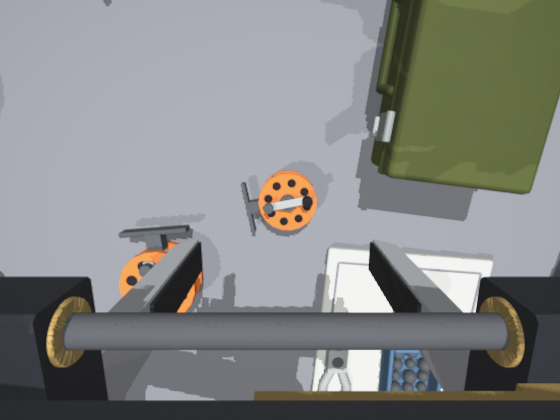

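Wrist view: small reel at (287,201), foot bar from (244,184) to (253,233). Cast these pixels to get the centre and yaw.

```bash
python3 - <<'E'
from h import *
s=snapshot("wrist");W=pts(s)
b=ray(s,[[244.5,184],[253,233]],.016);d=b[0]-b[1]
print(b.round(4),"len",np.linalg.norm(d),"bar angle",np.degrees(np.arctan2(d[1],d[0])))
for st,c,m in blobs(s["image"],(3,100,100),(20,255,255),300):
    P=W[m];P=P[~np.isnan(P).any(1)];P=P[(P[:,2]>.02)&(P[:,2]<.034)]
    if len(P)>100: print(c,len(P),rect(P),np.median(P[:,2]))
    (u,v),r=cv2.minEnclosingCircle(np.argwhere(m)[:,::-1].astype(np.float32));print(u,v,r,ray(s,[[u,v]],.026))
E
python3 go.py .459 .0215 .17 1.698
```

```text
[[ 0.415   0.0323  0.016 ]
 [ 0.429  -0.018   0.016 ]] len 0.052168362808284005 bar angle 105.4897833416561
[286.1777093  197.02003082] 1786 (array([0.4586, 0.0247]), array([0.0568, 0.0569]), 39.7) 0.02752539265261869
286.2463684082031 197.7681121826172 30.07052993774414 [[0.45837474 0.02553949 0.026     ]]
145.0 273.0 32.52701187133789 [[ 0.32220427 -0.07264808  0.026     ]]
67.5 331.5 36.50352478027344 [[ 0.24022233 -0.15254193  0.026     ]]
505.0 331.5 35.654693603515625 [[ 0.71428647 -0.09147531  0.026     ]]
turn wz -0.0 then shift units [0.01 0.02 0.16] | pos [0.4584 0.0212 0.1764] rot [-3.1399e+00  1.0000e-04  1.6976e+00] t 33.85 w 0.0942
```

Call:
{"method": "drive_tool", "body": {
  "commands": [
    [0,0,0,0,0,1],
    [0,0,0,0,0,1],
    [0,0,0,0,0,1],
    [0,0,0,0,0,1],
    [0,0,0,0,0,1],
    [0,0,0,0,0,1],
    [0,0,0,0,0,1],
    [0,0,0,0,0,1],
    [0,0,0,0,0,1],
    [0,0,0,0,0,1],
    [0,0,0,0,0,1],
    [0,0,0,0,0,1],
    [0,0,0,0,0,1],
    [0,0,0,0,0,1],
    [0,0,0,0,0,0.28],
    [0,0,0,0,0,0]
  ]
}}

```text
time: 35.85
tool_pos: [0.4588, 0.021, 0.1771]
ee_rot: [-3.141, 0.001, 0.27]
wrist_force: [-0.1, 0.7, 0.5]
width: 0.094
finger_force: 0.0
```

```bash
python3 go.py .4586 .0235 .005 .27
python3 - <<'E'
from h import *
s=snapshot("wrist");W=pts(s)
for st,c,m in blobs(s["image"],(3,100,100),(20,255,255),900):
    P=W[m];P=P[~np.isnan(P).any(1)];P=P[(P[:,2]>.02)&(P[:,2]<.034)]
    if len(P)>100: print(c,len(P),rect(P))
E
```

```text
turn wz -0.0 then shift units [ 0.01 -0.06  4.3 ] | pos [0.4588 0.021  0.1771] rot [-3.1414e+00  7.0000e-04  2.6970e-01] t 35.85 w 0.094
[282.75197889 197.58311346] 1744 (array([0.4594, 0.0237]), array([0.0569, 0.0567]), 20.7)
```

Call:
{"method": "drive_tool", "body": {
  "commands": [
    [0.03,-0.06,0.8,0,0,0],
    [0,0,1,0,0,0],
    [0,0,1,0,0,0],
    [0,0,0.8,0,0,0],
    [0,0,0.4,0,0,0],
    [0,0,0.27,0,0,0],
    [0,0,0,0,0,0],
    [0,0,0,0,0,0]
  ]
}}

```text
time: 36.9
tool_pos: [0.4603, 0.0242, 0.0079]
ee_rot: [3.141, -0.002, 0.27]
wrist_force: [-0.0, 0.2, -0.1]
width: 0.0938
finger_force: 0.0
```

Call:
{"method": "drive_tool", "body": {
  "commands": [
    [0,0,0,0,0,0],
    [0,0,0,0,0,0],
    [0,0,0,0,0,0],
    [0,0,0,0,0,0],
    [0,0,0,0,0,0],
    [0,0,0,0,0,0],
    [0,0,0,0,0,0]
  ],
  "gripper": 1
}}

```text
time: 37.78
tool_pos: [0.4593, 0.0242, 0.0067]
ee_rot: [3.142, -0.0, 0.27]
wrist_force: [-0.2, -0.5, 1.6]
width: 0.057
finger_force: 30.0
```

Call:
{"method": "drive_tool", "body": {
  "commands": [
    [0,0,-0.4,0,0,0],
    [0,0,-0.8,0,0,0],
    [0,0,-1,0,0,0],
    [0,0,-1,0,0,0],
    [0,0,-0.8,0,0,0],
    [0,0,0,0,0,0]
  ]
}}

```text
time: 38.52
tool_pos: [0.4612, 0.0241, 0.1704]
ee_rot: [3.139, -0.007, 0.27]
wrist_force: [0.5, -1.0, -0.7]
width: 0.0568
finger_force: 30.0
```

```bash
python3 held.py held2.png; python3 go.py .591 .174 .16 .27
python3 - <<'E'
from h import *
for n in("top","side"):
    s=snapshot(n);W=pts(s)
    for st,c,m in blobs(s["image"],*COL["olive"],500):
        P=W[m];P=P[~np.isnan(P).any(1)];print(n,rect(P[(P[:,2]>.075)&(P[:,2]<.095)]),np.median(P[:,2]))
E
```

```text
turn wz -0.0 then shift units [ 4.18 -2.73  0.15] | pos [0.4588 0.0243 0.1661] rot [-3.1413e+00  6.0000e-04  2.6980e-01] t 38.62 w 0.0571
top (array([0.591 , 0.1743]), array([0.1171, 0.2156]), 0.2) 0.08364515971657409
side (array([0.5895, 0.1676]), array([0.115 , 0.2146]), 1.2) 0.0824099560238218
```

View pics/held2.png

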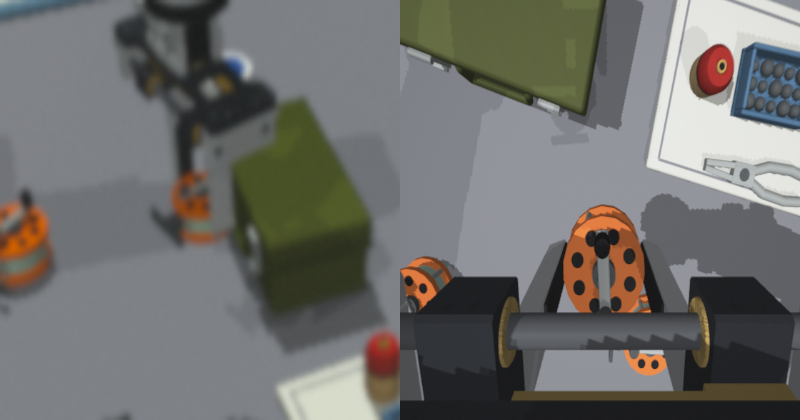

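The reel is held level, crank up (montage 603,265), and the lid is clear. Carry it over.

Call:
{"method": "drive_tool", "body": {
  "commands": [
    [0.84,-0.54,0,0,0,0],
    [0.84,-0.54,0,0,0,0],
    [0.84,-0.55,0,0,0,0],
    [0.83,-0.55,0,0,0,0],
    [0.83,-0.55,0,0,0,0],
    [0,0,0.6,0,0,0],
    [0,0,0.6,0,0,0],
    [0,0,0.3,0,0,0],
    [0,0,0,0,0,0],
    [0,0,0,0,0,0]
  ]
}}

```text
time: 39.98
tool_pos: [0.5917, 0.174, 0.1076]
ee_rot: [3.142, -0.001, 0.27]
wrist_force: [-0.5, -0.3, -1.6]
width: 0.0571
finger_force: 30.0
```

```bash
python3 go.py .591 .174 .093 .27
```

```text
turn wz -0.0 then shift units [-0.02 -0.    0.36] | pos [0.5917 0.174  0.1076] rot [ 3.1416e+00 -1.4000e-03  2.6960e-01] t 39.98 w 0.0571
```

Call:
{"method": "drive_tool", "body": {
  "commands": [
    [-0.02,0,0.2,0,0,0],
    [0,0,0.15,0,0,0],
    [0,0,0,0,0,0],
    [0,0,0,0,0,0]
  ]
}}

```text
time: 40.48
tool_pos: [0.5904, 0.1739, 0.0927]
ee_rot: [-3.141, 0.0, 0.27]
wrist_force: [-0.7, 0.8, -0.8]
width: 0.0569
finger_force: 30.0
```

Call:
{"method": "drive_tool", "body": {
  "commands": [
    [0,0,0,0,0,0],
    [0,0,0,0,0,0],
    [0,0,0,0,0,0],
    [0,0,0,0,0,0],
    [0,0,0,0,0,0],
    [0,0,-0.4,0,0,0],
    [0,0,-0.8,0,0,0],
    [0,0,-1,0,0,0],
    [0,0,-1,0,0,0],
    [-1,0,0,0,0,0],
    [-1,0,0,0,0,0],
    [-1,0,0,0,0,0],
    [-1,0,0,0,0,0],
    [-1,0,0,0,0,0],
    [0,0,0,0,0,0]
  ],
  "gripper": 0
}}

```text
time: 42.35
tool_pos: [0.3964, 0.1203, 0.2226]
ee_rot: [3.141, -0.004, 0.27]
wrist_force: [0.1, -0.0, 1.4]
width: 0.0939
finger_force: 0.0
```

Run:
```python
from h import *
s=snapshot("top");W=pts(s);b=s["image"];cv2.imwrite("pics/topend.png",cv2.resize(b[120:330,80:500],(800,400)))
for k in("red","yellow","orange","blue","olive"):
  for st,c,m in blobs(b,*COL[k],50):
    P=W[m];P=P[~np.isnan(P).any(1)];z=np.percentile(P[:,2],95);P=P[P[:,2]>z-.012]
    if z>0 and P[0,0]>.4 and P[0,0]<.8: print(k,rect(P),z)
m=(W[...,2]>.017)&(W[...,2]<.03)&(abs(W[...,0]-.54)<.045)&(abs(W[...,1]+.17)<.1)
print("pliers",rect(W[m]))
```

```text
red (array([ 0.6074, -0.0689]), array([0.0313, 0.0335]), 61.4) 0.06532414588755053
yellow (array([ 0.6332, -0.2469]), array([0.0316, 0.0336]), 1.9) 0.06572675270327127
orange (array([0.5896, 0.1738]), array([0.0571, 0.0548]), 88.6) 0.11439326278135657
blue (array([ 0.6213, -0.1576]), array([0.0582, 0.0899]), 6.9) 0.04047535947483589
blue (array([0.6   , 0.4657]), array([0.0519, 0.0493]), 86.9) 0.02655009670176875
olive (array([0.591 , 0.1747]), array([0.1171, 0.2163]), 0.2) 0.08681429005282382
pliers (array([ 0.5503, -0.1689]), array([0.0588, 0.1653]), 4.0)
```

View pics/topend.png

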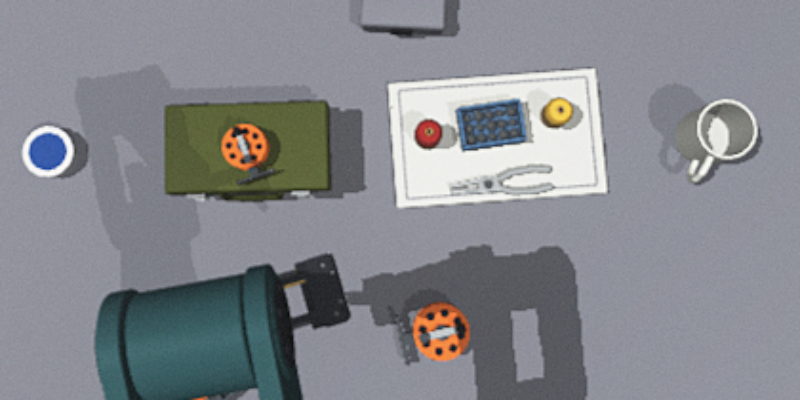

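The final view shows the red float (428,133) and yellow float (558,111) off the dish's ends, the pliers (503,182) in front with jaws left, and the reel (245,147) centred on the lid. The mug, tin and case have not moved.

```bash
python3 -c "
from bench import close_job; print(close_job())"
```

```text
the job is handed in; nothing more can be done
None
```

The job is done and handed in at about 42 s: the floats stand off the dish's ends with gaps of about 26–28 mm, the pliers lie in front with jaws left at about 33 mm, and the smallest reel lies flat, crank up, within about 2 mm of the middle of the lid; the pliers slipped on the first lift and were regripped.

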